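Close the cleaner carton round its neck and take off the safety cap

ROBOT

A 7-joint arm with a two-finger parallel gripper is mounted at the origin on the work surface. World frame = base frame: x ahead of the robot, y to its left, z up, the work surface at z = 0. Lengths are in m, angles in rad, forces in N, time in s.
With the tool pointing down it reaches from about 0.4 to 0.9 m from the base axis. Payload 5.6 kg.
Tool frame: the origin (TCP) lies midway between the tips of the shut fingers; the grasp point (between the pads) lies 19 mm behind it; z points along the fingers, y is the direction in which the jaws open and shut (so a half turn about z gives the same grasp; the last joint's range is limited). The gripper opens to 92 mm and grips with 3 to 60 N. Pads are 20 mm wide; open, the fingers measure 128 mm over their backs; the gripper's body (75 mm by 189 mm) begins 69 mm behind the grasp point.
Start: joints at [1.216, 0.468, -0.012, 1.603, 0.006, 1.071, -0.056], TCP at [0.199, -0.619, 0.215] pointing down, gripper open.
Joint ranges: [-2.53, 2.53], [-0.31, 2.02], [-1.57, 1.55], [0.28, 2.44], [-1.29, 4.43], [0.15, 1.84], [-2.92, 2.92]. Speed limits (rad/s): [2.57, 2.57, 3.14, 3.14, 3.14, 3.14, 3.14].

INTERFACE

Orientations are given as a rotation vector (axis times angle).
In Python, from bench import manip, eyes, order gives the robot as it stands.
- The arm moves only by the tool play_rows, never from a script. Its argument "moves" is a list of rows, each an object of numbers: "tx", "ty", "tz": the shift along the world's x, y, z in units of 30 mm (1.0 is 30 mm); "ax", "ay", "az": the turn, a rotation vector about the world's x, y, z in degrees; "gripper": the opening, from 0 (shut) to 1 (fully open). In form: [{"tx": .., "ty": .., "tz": .., "ax": .., "ay": .., "az": .., "gripper": ..}, ...]. A call has 1 to 20 rows; each row is the pose to reach, as a shift and turn from the pose measured when the call began; what a row does not reach only later rows make up. A row lasts 1/12 s, in which the tool goes at most 41.7 mm and 7.16 degrees, less where a joint would pass 70% of its speed; a pose out of reach is approached as far as the arm can. A call with a gripper value outside its range is refused whole. The fingers move at their own pace and stop on an object; "force" is the grip in N (left out, the last holds). Time passes only in rows, so rows that repeat a pose let the fingers close. It gives the time, the measured TCP pose, the force and the opening at its end, in the units of the state.
- manip.state(): the state, without advancing time (a new reading comes with each control period).
- eyes.get_image(name): name is "scene" or "top"; returns a dict with "frame" (400x640x3 uint8, blue, green, red), "range_z" (400x640 float32, m along the optical axis (not along the pixel's ray), 0 where there is no reading), "fovy" (degrees; the focal length in pixels is half the picture's height over the tangent of half this angle, whatever the lens; pixels are square), "cx", "cy" (the principal point, pixels), "T" (4x4, takes a point from camera to world coordinates). Camera axes: x right, y down, z forward; pixel columns grow to the right and rows downward; lengths in m; the calibration is good to about 2 mm. A picture is of the moment at which its call begins.
- order.job_done(): hands the job in, once; it reports no verdict.
The state is a dict: "clock": time; "qpos": joint angles; "qd": joint speeds; "joint_torque": joint torques, N m; "tcp_pos": TCP position; "ee_rot": TCP orientation; "wrist_force": force on the tool from outside, world axes, zero at the start; "moment": the same for the moment, N m; "width": finger opening in m.
Only numpy, scipy, OpenCV 4.12 (cv2) and the standard library are available. Lean on these libraries where they do the work, as an engineer would, in place of code of your own. Each camera call takes 0.05 s, during which the arm holds its last target. There are 200 camera calls.

TASK

Put this new carton of wax cleaner into use: its jug's neck already stands up out of the top, so fold the short top flap down flat first and then the long flap down over it, closing the carton round the neck. Then press the push-and-turn safety cap down, turn it anticlockwise while it is pressed until it is free, and lift it straight up. Finish still holding the cap level in the gripper, a few centimetres clear above the open neck, with both flaps flat and everything else left standing where it was.

Things in the scene. Friction and masses are not known exactly. Their poses are not given: they have to be found in the camera images.
- carton: Brown card carton, 165 x 165 mm, rim 165 mm above the counter, a plastic jug inside; heavy, does not move. Origin: centre of its underside, z up. The jug's neck (30 mm across) stands on the vertical axis through the origin. Short flap hinged on the rim of the +y wall, long flap on the -y wall; folds run along x, 163 mm long, 81.5 mm from the axis. End flaps at +x and -x already lie folded in.
- flap_short (a joint): Angle of the short (inner) flap on the +y rim: 0 = flat over the carton, 1.57 = upright, up to 2.7 = leaning outward. 80 mm from fold to edge, 3 mm thick; stays at any angle it is left, moves at about 1 N. A cut-out 58 mm wide, from 53 mm beyond the fold to the edge, clears the cap; on either side of it a tongue 52 mm wide runs to the edge. Folded, its upper face is 168 mm above the counter.
- flap_long (a joint): Angle of the long (outer) flap on the -y rim: 0 = flat, 1.57 = upright, up to 2.7 = leaning outward; moves and stays like the short one. 114 mm from fold to edge, 3 mm thick; the same 58 mm wide cut-out from 53 mm beyond the fold to the edge. Folded, it lies on the short flap, its upper face 171.5 mm above the counter.
- flap_short_fold (a point): middle of the short flap's fold, about 167 mm above the counter
- flap_short_edge (a point): middle of the line along the short flap's free edge (in the cut-out, between the tongue tips), 80 mm from its fold
- flap_long_fold (a point): middle of the long flap's fold, about 170 mm above the counter
- flap_long_edge (a point): middle of the line along the long flap's free edge (in the cut-out, between the tongue tips), 114 mm from its fold
- cap: White ribbed push-and-turn cap, 48 mm across, 28 tall, about 40 g. Origin at its middle, 197 mm above the counter when shut, z along its axis, x then along the carton's x. Pressed 4 to 6 mm (6 = stop; spring 5 to 12 N) and kept down, it turns anticlockwise seen from above; free at 0.65 to 1.5 rad (best 1.08), then a stop. There it lifts off, clear of the mouth 17 mm up. Grip its side at any angle.
- mouth (a point): centre of the rim of the jug's mouth, on the top of the neck, 199 mm above the counter, under the cap
- wax_tin: Bystander, to be left alone: open aluminium wax tin, 90 mm across, 75 tall; origin at the centre of its underside.
- strip_roll: Bystander, to be left alone: standing paper roll, 72 mm across, 85 tall; origin at the centre of its underside.
- oil_jar: Bystander, to be left alone: small amber jar, 56 mm across, 85 tall; origin at the centre of its underside.
- tap: Bystander, to be left alone: black and white dispensing tap standing on its nut, 48 mm across, 68 tall; origin at the centre of its underside.
- sprayer: Bystander, to be left alone: white trigger spray bottle, 76 mm across, 207 tall; origin at the centre of its underside.
- lotion_a: Bystander, to be left alone: square pump bottle, 55 mm wide, 173 tall; origin at the centre of its underside.
- lotion_b: Bystander, to be left alone: square pump bottle, 55 mm wide, 173 tall; origin at the centre of its underside.
Things that resemble listed ones, but are neither listed nor needed, are in the scene too. Leave any pink or red look-alike of the carton alone.

How it is judged:
On the way, in this order (a step that is already met when the one before it is completed fails the run):
1. the short flap is folded flat while the long one is still up (value of joint flap_short below 0.12 rad and value of joint flap_long above 0.5 rad), for 0.1 s.
2. the long flap is folded flat over the short one (value of joint each of flap_short, flap_long below 0.12 rad), for 0.1 s.
3. the cap is pressed down (all of step 2 and z of cap in the frame of carton below 0.194 m), for 0.05 s.
4. the cap is turned out of its catch, still on the neck (all of step 2 and angle between the x axis of cap and the x axis of carton, either way round above 0.5 rad and z of cap in the frame of carton below 0.207 m), for 0.05 s.
At the end, for the whole second after the job is handed in: Both flaps lie flat (within 0.12 rad); the cap is held still in the fingers (more than 2 N), touching neither jug nor carton, level within 0.3 rad, within 30 mm of straight above the mouth, its underside 10 to 120 mm above the mouth (all of step 2 and z of cap in the frame of mouth between 0.024 and 0.134 m and horizontal distance between cap and mouth below 0.03 m and angle between cap's own z axis and vertical below 0.3 rad and contact force between cap and the fingers above 2 N and contact force between cap and carton below 0.05 N and linear speed of cap below 0.03 m/s); the arm keeps its last pose, push and grip.
It fails at once if a bystander is moved or knocked over (distance of any of wax_tin, strip_roll, oil_jar, tap, sprayer, lotion_a, lotion_b from where it was at the start of the episode above 0.03 m or angle between any of wax_tin, strip_roll, oil_jar, tap, sprayer, lotion_a, lotion_b's own z axis and vertical above 0.5 rad).
It also fails if it takes over 58 s, if anything falls off the work surface, if the arm or the gripper's body presses on something with over 40 N, if the wrist force passes 120 N, or if a joint passes its speed limit or range.

## Working session

There is one attempt and no reset: what is moved stays moved. The work goes in short steps, Python scripts to look and compute and a tool call to move; the robot and the scene stay as the last step left them, time stands still between calls to the robot, and variables do not carry over. Pictures are saved under pics/ and viewed, about 8 in all and at most 12, crops included, and the job is handed in when it is done.

Besides the shell and the picture viewer there is one more tool, called after "Request:" as name(argument=value, ...) on one line, values as JSON. play_rows: Moves the arm, as the interface text tells. Its arguments: {"type":"object","properties":{"moves":{"type":"array"},"force":{"type":"number"}},"required":["moves"]}

```bash
mkdir -p pics
cat > h.py <<'E'
import numpy as np, cv2
from bench import manip, eyes, order
def grab(n, fn=None):
    d=eyes.get_image(n); 
    if fn: cv2.imwrite('pics/'+fn,d['frame'])
    return d
def cloud(d):
    h,w=d['range_z'].shape; f=h/2/np.tan(np.radians(d['fovy'])/2)
    u,v=np.meshgrid(np.arange(w),np.arange(h)); z=d['range_z']
    P=np.stack([(u-d['cx'])/f*z,(v-d['cy'])/f*z,z],-1)
    W=P@d['T'][:3,:3].T+d['T'][:3,3]; W[z==0]=np.nan
    return W
E
python3 - <<'E'
from h import *
for n in('scene','top'):
    d=grab(n,n+'1.png'); np.savez('pics/'+n+'1.npz',W=cloud(d),f=d['frame']); print(n,d['fovy'],d['cx'],d['cy'],d['T'].round(3).tolist())
print(manip.state())
a=cv2.imread('pics/scene1.png');b=cv2.imread('pics/top1.png')
E
```

```text
scene 50.079879737459265 316.6503631982268 193.0908513200619 [[-0.001, 0.646, -0.764, 1.436], [1.0, -0.013, -0.013, 0.026], [-0.018, -0.764, -0.645, 0.955], [0.0, 0.0, 0.0, 1.0]]
top 49.359335589965724 319.6963743428257 202.2686348811775 [[-0.018, -0.983, 0.182, 0.164], [-1.0, 0.018, -0.004, -0.017], [0.0, -0.182, -0.983, 1.689], [0.0, 0.0, 0.0, 1.0]]
{'clock': 0.1, 'qpos': array([ 1.21599096,  0.46830803, -0.01159278,  1.60352544,  0.00599607,
        1.07142951, -0.05630619]), 'qd': array([-0.0001742 , -0.00285165, -0.00079488, -0.00126301,  0.00058819,
        0.00078598, -0.00055514]), 'joint_torque': array([ 8.27871299e-04, -5.21654534e+01, -1.26756885e-02, -2.44368625e+01,
       -5.68346330e-02,  1.41461179e-02,  4.59506293e-05]), 'tcp_pos': array([ 0.19917126, -0.61817056,  0.21372586]), 'ee_rot': array([-3.10193635e+00, -4.87427170e-01,  5.81518629e-04]), 'wrist_force': array([-0.85020876,  0.67567004, -0.56706876]), 'moment': array([ 0.03660564,  0.05583984, -0.0149615 ]), 'width': 0.09186850639119643}
```

View pics/scene1.png

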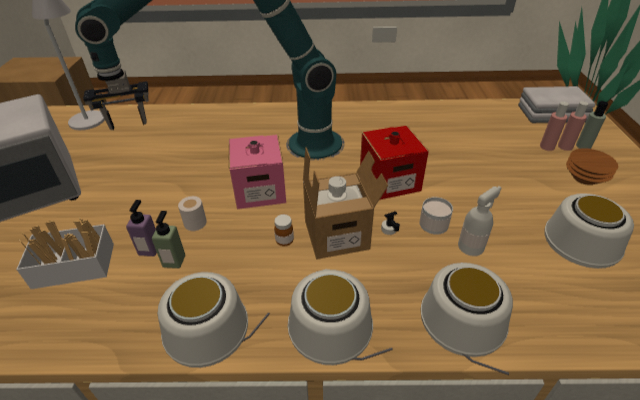

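View pics/top1.png

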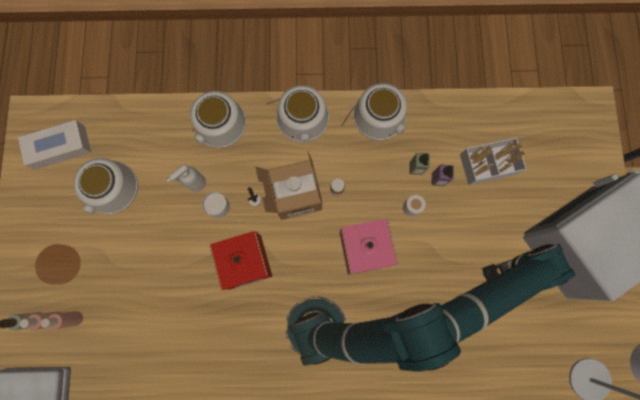

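The brown carton is at scene (338,215) / top (293,188), with its cap at scene (337,185) / top (293,184). One flap is near upright at scene (308,185), the other leans outward at (370,180). Candidates for the carton are brown (338,215), pink (257,170) and red (393,160). I choose brown, and will measure it and check with a crop.

```bash
python3 - <<'E'
from h import *
for n,(x0,x1,y0,y1) in dict(scene=(285,400,140,265),top=(240,345,150,225)).items():
    z=np.load(f'pics/{n}1.npz');W=z['W'];f=z['f'];hsv=cv2.cvtColor(f,cv2.COLOR_BGR2HSV)
    c=cv2.resize(f[y0:y1,x0:x1],None,fx=5,fy=5,interpolation=cv2.INTER_CUBIC);cv2.imwrite(f'pics/{n}c.png',c)
    w=W[y0:y1,x0:x1].reshape(-1,3);h=hsv[y0:y1,x0:x1].reshape(-1,3)
    m=(w[:,2]>0.195)&(w[:,2]<.225)&(h[:,1]<60); 
    cap=w[m&(w[:,2]>.205)]; print(n,'cap',len(cap),np.median(cap,0),cap.min(0),cap.max(0))
    for lo in np.arange(.15,.3,.01):
        q=w[(w[:,2]>lo)&(w[:,2]<lo+.01)&(h[:,1]>=60)]
        if len(q)>2: print(round(lo,2),len(q),'x',np.percentile(q[:,0],[2,98]).round(3),'y',np.percentile(q[:,1],[2,25,50,75,98]).round(3))
    g=W[y0:y1,x0:x1]
    for dx in (0,):
        pass
E
python3 - <<'E'
import cv2,numpy as np
a=cv2.imread('pics/scenec.png');b=cv2.imread('pics/topc.png')
b=cv2.resize(b,(525*5//6,375*5//6));b2=cv2.copyMakeBorder(b,0,0,0,0,0)
a=cv2.resize(a,None,fx=.62,fy=.62)
H=max(a.shape[0],b.shape[0]);p=lambda i:cv2.copyMakeBorder(i,0,H-i.shape[0],0,0,cv2.BORDER_CONSTANT)
cv2.imwrite('pics/both.png',np.hstack([p(a),p(b)]))
E
```

```text
scene cap 182 [0.51409462 0.0670739  0.21168736] [0.48593511 0.04500731 0.20517854] [0.53685285 0.0899316  0.21692584]
0.15 322 x [0.233 0.606] y [-0.021  0.049  0.125  0.184  0.261]
0.16 1337 x [0.253 0.601] y [0.    0.044 0.097 0.134 0.261]
0.17 589 x [0.245 0.577] y [-0.02   0.161  0.211  0.237  0.271]
0.18 175 x [0.264 0.599] y [-0.026  0.136  0.151  0.164  0.268]
0.19 175 x [0.414 0.604] y [-0.026  0.001  0.15   0.165  0.176]
0.2 171 x [0.414 0.604] y [-0.025  0.007  0.155  0.168  0.181]
0.21 165 x [0.413 0.599] y [-0.022  0.007  0.161  0.174  0.186]
0.22 138 x [0.415 0.606] y [-0.025 -0.001  0.158  0.179  0.19 ]
0.23 129 x [0.408 0.603] y [-0.023  0.01   0.166  0.187  0.194]
0.24 61 x [0.421 0.605] y [-0.024 -0.012  0.01   0.169  0.195]
0.25 36 x [0.457 0.605] y [-0.021 -0.015  0.002  0.008  0.014]
0.26 37 x [0.453 0.605] y [-0.021 -0.012  0.005  0.01   0.015]
0.27 39 x [0.449 0.604] y [-0.02  -0.014  0.003  0.011  0.016]
0.28 44 x [0.447 0.602] y [-0.02  -0.014  0.005  0.011  0.016]
top cap 146 [0.50696905 0.06907687 0.21033881] [0.48307921 0.04471403 0.20518255] [0.52923901 0
[... 193 characters left out ...]
 0.136  0.15   0.168]
0.18 77 x [0.414 0.576] y [-0.014  0.141  0.152  0.163  0.172]
0.19 74 x [0.418 0.565] y [-0.026  0.147  0.155  0.165  0.178]
0.2 80 x [0.409 0.561] y [0.04  0.154 0.164 0.172 0.181]
0.21 86 x [0.408 0.574] y [-0.019  0.155  0.166  0.176  0.187]
0.22 74 x [0.405 0.571] y [-0.022  0.003  0.161  0.185  0.193]
0.23 59 x [0.407 0.561] y [0.002 0.164 0.17  0.188 0.195]
0.24 17 x [0.421 0.579] y [-0.016  0.008  0.169  0.193  0.197]
0.25 9 x [0.445 0.588] y [-0.02  -0.017 -0.011  0.005  0.011]
0.26 3 x [0.445 0.471] y [-0.02  -0.019 -0.017 -0.016 -0.014]
0.27 8 x [0.454 0.594] y [-0.016  0.001  0.006  0.012  0.017]
0.28 28 x [0.448 0.597] y [-0.017 -0.011 -0.     0.011  0.017]
```

View pics/both.png

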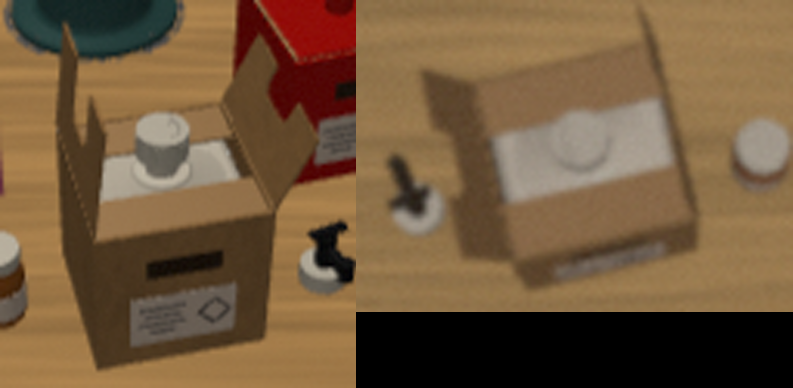

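The left crop shows the brown carton's tall upright flap at the -y side and the shorter flap leaning outward at +y, with the tap and oil jar to either side. So carton +y is about world +y, with a small positive yaw.

```bash
cat >> h.py <<'E'
def ray(d,u,v,z):
    f=200/np.tan(np.radians(d['fovy'])/2); r=d['T'][:3,:3]@np.array([(u-d['cx'])/f,(v-d['cy'])/f,1]); o=d['T'][:3,3]
    return o+r*(z-o[2])/r[2]
E
python3 - <<'E'
from h import *
d=grab('top');W=cloud(d);hsv=cv2.cvtColor(d['frame'],cv2.COLOR_BGR2HSV)
m=((W[...,2]>.203)&(W[...,2]<.219)&(hsv[...,1]<70)).astype(np.uint8); m[:150]=0;m[225:]=0;m[:,:270]=0;m[:,315:]=0
c=max(cv2.findContours(m,0,2)[0],key=cv2.contourArea);(u,v),r=cv2.minEnclosingCircle(c)
M=cv2.moments(c);print('cap px',u,v,r,M['m10']/M['m00'],M['m01']/M['m00'],'->',ray(d,M['m10']/M['m00'],M['m01']/M['m00'],.211), 'r mm', r*ray(d,u+1,v,.211)[1]-r*ray(d,u,v,.211)[1])
s=grab('scene');Ws=cloud(s)
P=np.vstack([W[150:225,240:345].reshape(-1,3),Ws[140:265,285:400].reshape(-1,3)])
P=P[~np.isnan(P[:,0])]
def fit(m,t):
    q=P[m]
    for _ in range(4):
        c=q.mean(0);n=np.linalg.svd(q-c)[2][2];e=abs((q-c)@n);q=q[e<max(.004,2*np.median(e))]
    print(t,len(q),'n',n.round(3),'c',c.round(3),'yaw',np.arctan2(-n[0],n[1])%np.pi,'tilt',np.degrees(np.arcsin(n[2])),q.min(0).round(3),q.max(0).round(3))
    return q
fit((P[:,2]>.18)&(P[:,1]<.03)&(P[:,0]>.42)&(P[:,0]<.62),'long')
fit((P[:,2]>.18)&(P[:,1]>.11)&(P[:,0]>.40)&(P[:,0]<.60)&(P[:,1]<.21),'short')
# end flaps / rim plane footprint seen from top
h=hsv
m=((W[...,2]>.158)&(W[...,2]<.176)).astype(np.uint8);m[:150]=0;m[225:]=0;m[:,:255]=0;m[:,325:]=0
c=max(cv2.findContours(m,0,2)[0],key=cv2.contourArea);R=cv2.minAreaRect(np.array([ray(d,*p[0],.167)[:2]*1000 for p in c],np.float32));print('rim rect',R)
# bystanders' heights near
for n,(x,y) in dict(tap=(254,198),jar=(337,186),spr=(187,178),tin=(215,204),red=(238,260),pink=(369,245)).items(): print(n,np.nanmedian(W[y-3:y+4,x-3:x+4].reshape(-1,3),0).round(3))
E
```

```text
cap px 293.15625 183.3046875 7.050703048706055 293.27443609022555 183.18671679197993 -> [0.50657609 0.06809906 0.211     ] r mm -0.02453449319033496
long 576 n [ 0.219 -0.969  0.111] c [ 0.533 -0.006  0.235] yaw 0.2221655437845489 tilt 6.386752045388108 [ 0.444 -0.03   0.18 ] [0.609 0.017 0.289]
short 1058 n [ 0.197 -0.882  0.428] c [0.49  0.165 0.209] yaw 0.21991131372350337 tilt 25.349192182427846 [0.403 0.134 0.18 ] [0.571 0.197 0.246]
rim rect ((505.64569091796875, 71.94212341308594), (166.82217407226562, 165.61083984375), 13.496687889099121)
tap [0.487 0.227 0.061]
jar [ 0.522 -0.089  0.084]
spr [0.548 0.458 0.144]
tin [0.466 0.375 0.06 ]
red [0.245 0.258 0.199]
pink [ 0.288 -0.189  0.199]
```

Request:
play_rows(moves=[{"tx": 0,"ty": 0,"tz": 2,"ax": 0,"ay": 0,"az": 0,"gripper": 1},{"tx": 0.5,"ty": 0.5,"tz": 3.5,"ax": 0,"ay": 0,"az": 5,"gripper": 1},{"tx": 1.5,"ty": 1.5,"tz": 4.5,"ax": 0,"ay": 0,"az": 11,"gripper": 1},{"tx": 2.4,"ty": 2.6,"tz": 4.9,"ax": 0,"ay": 0,"az": 17,"gripper": 1},{"tx": 3.3,"ty": 3.7,"tz": 4.9,"ax": 0,"ay": 0,"az": 23,"gripper": 1},{"tx": 4.2,"ty": 4.8,"tz": 4.9,"ax": 0,"ay": 0,"az": 29,"gripper": 1},{"tx": 5.1,"ty": 5.9,"tz": 4.9,"ax": 0,"ay": 0,"az": 35,"gripper": 1},{"tx": 6,"ty": 7,"tz": 4.9,"ax": 0,"ay": 0,"az": 41,"gripper": 1},{"tx": 6.8,"ty": 8.1,"tz": 4.9,"ax": 0,"ay": 0,"az": 47,"gripper": 1},{"tx": 7.5,"ty": 9.3,"tz": 4.9,"ax": 0,"ay": 0,"az": 53,"gripper": 1},{"tx": 8.2,"ty": 10.5,"tz": 4.9,"ax": 0,"ay": 0,"az": 59,"gripper": 1},{"tx": 8.4,"ty": 11.8,"tz": 4.9,"ax": 0,"ay": 0,"az": 65,"gripper": 1},{"tx": 8.5,"ty": 13.1,"tz": 4.9,"ax": 0,"ay": 0,"az": 71,"gripper": 1},{"tx": 8.6,"ty": 14.4,"tz": 4.9,"ax": 0,"ay": 0,"az": 77,"gripper": 1},{"tx": 8.7,"ty": 15.7,"tz": 4.9,"ax": 0,"ay": 0,"az": 83,"gripper": 1},{"tx": 8.8,"ty": 17,"tz": 4.9,"ax": 0,"ay": 0,"az": 85,"gripper": 1},{"tx": 8.9,"ty": 18.3,"tz": 4.9,"ax": 0,"ay": 0,"az": 85,"gripper": 1},{"tx": 9,"ty": 19.6,"tz": 4.9,"ax": 0,"ay": 0,"az": 85,"gripper": 1},{"tx": 9.1,"ty": 20.5,"tz": 4.9,"ax": 0,"ay": 0,"az": 85,"gripper": 1},{"tx": 9.1,"ty": 20.5,"tz": 4.9,"ax": 0,"ay": 0,"az": 85,"gripper": 1}])

```text
clock: 1.87
tcp_pos: [0.472, 0.0053, 0.3617]
ee_rot: [-1.943, -2.467, -0.003]
wrist_force: [-0.5, 0.5, 0.5]
width: 0.0918
```

Request:
play_rows(moves=[{"tx": 0,"ty": 1.2,"tz": 0,"ax": 0,"ay": 0,"az": 0,"gripper": 1},{"tx": 0,"ty": 2.4,"tz": 0,"ax": 0,"ay": 0,"az": 0,"gripper": 1},{"tx": 0,"ty": 3.6,"tz": 0,"ax": 0,"ay": 0,"az": -0.7,"gripper": 1},{"tx": 0,"ty": 4.8,"tz": 0,"ax": 0,"ay": 0,"az": -0.7,"gripper": 1},{"tx": 0,"ty": 6,"tz": 0,"ax": 0,"ay": 0,"az": -0.7,"gripper": 1},{"tx": 0,"ty": 7.3,"tz": 0,"ax": 0,"ay": 0,"az": -0.7,"gripper": 1},{"tx": 0,"ty": 7.3,"tz": -0.5,"ax": 0,"ay": 0,"az": -0.7,"gripper": 1},{"tx": 0,"ty": 7.3,"tz": -1.7,"ax": 0,"ay": 0,"az": -0.7,"gripper": 1},{"tx": 0,"ty": 7.3,"tz": -2.9,"ax": 0,"ay": 0,"az": -0.7,"gripper": 1},{"tx": 0,"ty": 7.3,"tz": -4.1,"ax": 0,"ay": 0,"az": -0.7,"gripper": 1},{"tx": 0,"ty": 7.3,"tz": -4.9,"ax": 0,"ay": 0,"az": -0.7,"gripper": 1},{"tx": 0,"ty": 7.3,"tz": -4.9,"ax": 0,"ay": 0,"az": -0.7,"gripper": 1}])

```text
clock: 2.87
tcp_pos: [0.4691, 0.222, 0.2098]
ee_rot: [-1.955, -2.452, 0.01]
wrist_force: [-1.6, -0.2, -0.2]
width: 0.0916
```

Run:
```python
from h import *
d=grab('scene');cv2.imwrite('pics/s2.png',cv2.resize(d['frame'][90:270,260:440],None,fx=3,fy=3,interpolation=2))
```

```text
(no output)
```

View pics/s2.png

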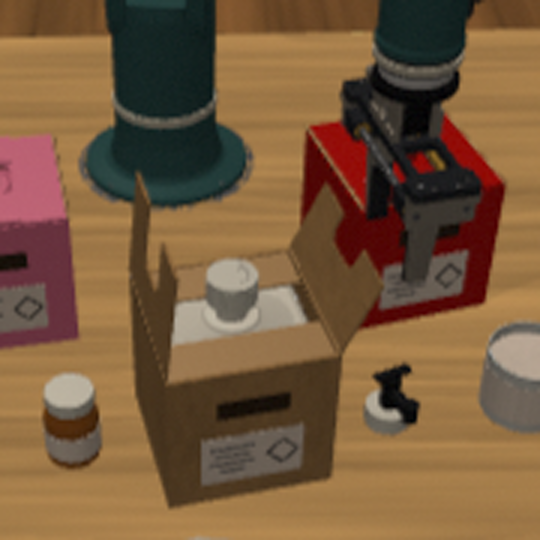

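The open fingers straddle the outside of the short flap, at crop (380–420,200–270), parallel to its fold. Next I sweep it inward and down.

Request:
play_rows(moves=[{"tx": 0.17,"ty": -0.7,"tz": 0.1,"ax": 0,"ay": 0,"az": 0,"gripper": 1},{"tx": 0.34,"ty": -1.5,"tz": 0.2,"ax": 0,"ay": 0,"az": 0,"gripper": 1},{"tx": 0.51,"ty": -2.2,"tz": 0.33,"ax": 0,"ay": 0,"az": 0,"gripper": 1},{"tx": 0.62,"ty": -2.7,"tz": 0.45,"ax": 0,"ay": 0,"az": 0,"gripper": 1},{"tx": 0.73,"ty": -3.2,"tz": 0.5,"ax": 0,"ay": 0,"az": 0,"gripper": 1},{"tx": 0.8,"ty": -3.5,"tz": 0.35,"ax": 0,"ay": 0,"az": 0,"gripper": 1},{"tx": 0.88,"ty": -3.83,"tz": 0.15,"ax": 0,"ay": 0,"az": 0,"gripper": 1},{"tx": 0.95,"ty": -4.15,"tz": -0.1,"ax": 0,"ay": 0,"az": 0,"gripper": 1},{"tx": 0.97,"ty": -4.25,"tz": -0.4,"ax": 0,"ay": 0,"az": 0,"gripper": 1},{"tx": 0.99,"ty": -4.32,"tz": -0.7,"ax": 0,"ay": 0,"az": 0,"gripper": 1},{"tx": 0.99,"ty": -4.32,"tz": -1.0,"ax": 0,"ay": 0,"az": 0,"gripper": 1},{"tx": 0.99,"ty": -4.32,"tz": -1.25,"ax": 0,"ay": 0,"az": 0,"gripper": 1},{"tx": 0.99,"ty": -4.32,"tz": -1.4,"ax": 0,"ay": 0,"az": 0,"gripper": 1},{"tx": 0.99,"ty": -4.32,"tz": -1.5,"ax": 0,"ay": 0,"az": 0,"gripper": 1},{"tx": 0.99,"ty": -4.32,"tz": -1.5,"ax": 0,"ay": 0,"az": 0,"gripper": 1}])

```text
clock: 4.17
tcp_pos: [0.4998, 0.0943, 0.1686]
ee_rot: [-1.954, -2.455, 0.006]
wrist_force: [-4.6, -2.4, 10.3]
width: 0.092
```

Request:
play_rows(moves=[{"tx": 0,"ty": 0,"tz": 1,"ax": 0,"ay": 0,"az": 0,"gripper": 1},{"tx": 0,"ty": 0,"tz": 2.2,"ax": 0,"ay": 0,"az": 0,"gripper": 1},{"tx": 0,"ty": 0,"tz": 3.4,"ax": 0,"ay": 0,"az": 0,"gripper": 1},{"tx": 0,"ty": 0,"tz": 4.6,"ax": 0,"ay": 0,"az": 0,"gripper": 1},{"tx": 0,"ty": 0,"tz": 5.5,"ax": 0,"ay": 0,"az": 0,"gripper": 1},{"tx": 0,"ty": 0,"tz": 5.5,"ax": 0,"ay": 0,"az": 0,"gripper": 1},{"tx": 0.3,"ty": -1.2,"tz": 5.5,"ax": 0,"ay": 0,"az": 0,"gripper": 1},{"tx": 0.6,"ty": -2.4,"tz": 5.5,"ax": 0,"ay": 0,"az": 0,"gripper": 1},{"tx": 0.9,"ty": -3.6,"tz": 5.5,"ax": 0,"ay": 0,"az": 0,"gripper": 1},{"tx": 1.1,"ty": -4.8,"tz": 5.5,"ax": 0,"ay": 0,"az": 0,"gripper": 1},{"tx": 1.36,"ty": -5.75,"tz": 5.5,"ax": 0,"ay": 0,"az": 0,"gripper": 1},{"tx": 1.36,"ty": -5.75,"tz": 5.5,"ax": 0,"ay": 0,"az": 0,"gripper": 1},{"tx": 1.36,"ty": -5.75,"tz": 4.3,"ax": 0,"ay": 0,"az": 0,"gripper": 1},{"tx": 1.36,"ty": -5.75,"tz": 3.2,"ax": 0,"ay": 0,"az": 0,"gripper": 1},{"tx": 1.36,"ty": -5.75,"tz": 2.3,"ax": 0,"ay": 0,"az": 0,"gripper": 1},{"tx": 1.36,"ty": -5.75,"tz": 2.3,"ax": 0,"ay": 0,"az": 0,"gripper": 1}])

```text
clock: 5.5
tcp_pos: [0.5367, -0.0773, 0.2318]
ee_rot: [-1.946, -2.449, 0.013]
wrist_force: [-1.1, -0.3, -0.7]
width: 0.0919
```

Run:
```python
from h import *
d=grab('scene');cv2.imwrite('pics/s3.png',cv2.resize(d['frame'][90:270,250:430],None,fx=3,fy=3,interpolation=2))
```

```text
(no output)
```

View pics/s3.png

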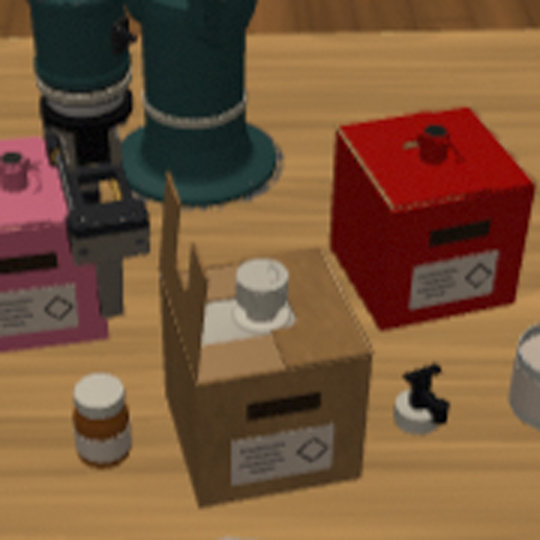

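The short flap lies flat, at crop (320,310), and the long flap is still up at (180,270) with the fingers outside it. Now I fold the long flap.

Request:
play_rows(moves=[{"tx": -0.18,"ty": 0.8,"tz": 0.05,"ax": 0,"ay": 0,"az": 0,"gripper": 1},{"tx": -0.37,"ty": 1.6,"tz": 0.1,"ax": 0,"ay": 0,"az": 0,"gripper": 1},{"tx": -0.52,"ty": 2.25,"tz": 0.2,"ax": 0,"ay": 0,"az": 0,"gripper": 1},{"tx": -0.67,"ty": 2.9,"tz": 0.27,"ax": 0,"ay": 0,"az": 0,"gripper": 1},{"tx": -0.78,"ty": 3.4,"tz": 0.05,"ax": 0,"ay": 0,"az": 0,"gripper": 1},{"tx": -0.89,"ty": 3.9,"tz": -0.2,"ax": 0,"ay": 0,"az": 0,"gripper": 1},{"tx": -0.95,"ty": 4.15,"tz": -0.5,"ax": 0,"ay": 0,"az": 0,"gripper": 1},{"tx": -1.0,"ty": 4.36,"tz": -0.8,"ax": 0,"ay": 0,"az": 0,"gripper": 1},{"tx": -1.03,"ty": 4.5,"tz": -1.1,"ax": 0,"ay": 0,"az": 0,"gripper": 1},{"tx": -1.03,"ty": 4.5,"tz": -1.4,"ax": 0,"ay": 0,"az": 0,"gripper": 1},{"tx": -1.03,"ty": 4.5,"tz": -1.7,"ax": 0,"ay": 0,"az": 0,"gripper": 1},{"tx": -1.03,"ty": 4.5,"tz": -1.9,"ax": 0,"ay": 0,"az": 0,"gripper": 1},{"tx": -1.03,"ty": 4.5,"tz": -2.05,"ax": 0,"ay": 0,"az": 0,"gripper": 1},{"tx": -1.03,"ty": 4.5,"tz": -2.1,"ax": 0,"ay": 0,"az": 0,"gripper": 1},{"tx": -1.03,"ty": 4.5,"tz": -2.1,"ax": 0,"ay": 0,"az": 0,"gripper": 1}])

```text
clock: 6.8
tcp_pos: [0.5075, 0.0571, 0.1724]
ee_rot: [-1.95, -2.451, 0.013]
wrist_force: [-3.9, -1.7, 7.2]
width: 0.0917
```

Run:
```python
from h import *
d=grab('scene');cv2.imwrite('pics/s4.png',cv2.resize(d['frame'][90:270,250:430],None,fx=3,fy=3,interpolation=2))
print(manip.state()['qpos'])
```

```text
[ 0.40114632  0.39039642 -0.70100532  1.93549664  0.30560439  0.93671909
 -0.22270771]
```

View pics/s4.png

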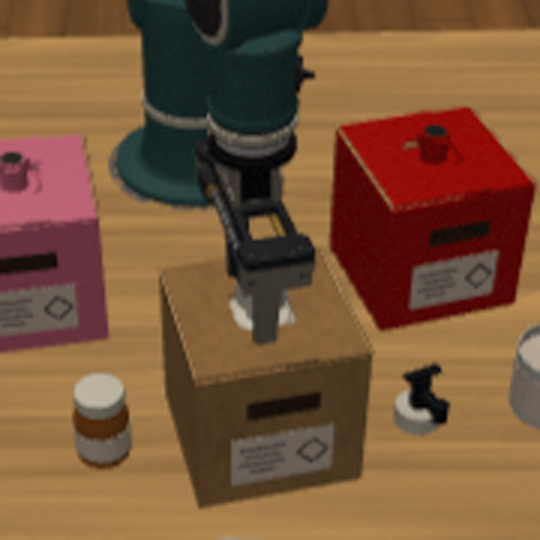

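Both flaps are folded flat around the neck, and the fingers straddle the cap at crop (262,300). Now I centre on the cap and grip it.

Request:
play_rows(force=40, moves=[{"tx": 0,"ty": 0,"tz": 0.25,"ax": 0,"ay": 0,"az": 0,"gripper": 1},{"tx": 0,"ty": 0.15,"tz": 0.5,"ax": 0,"ay": 0,"az": 0,"gripper": 1},{"tx": 0,"ty": 0.37,"tz": 0.5,"ax": 0,"ay": 0,"az": 0,"gripper": 1},{"tx": 0,"ty": 0.37,"tz": 0.5,"ax": 0,"ay": 0,"az": 0,"gripper": 1},{"tx": 0,"ty": 0.37,"tz": 0.5,"ax": 0,"ay": 0,"az": 0,"gripper": 0.6},{"tx": 0,"ty": 0.37,"tz": 0.5,"ax": 0,"ay": 0,"az": 0,"gripper": 0.3},{"tx": 0,"ty": 0.37,"tz": 0.5,"ax": 0,"ay": 0,"az": 0,"gripper": 0.3},{"tx": 0,"ty": 0.37,"tz": 0.5,"ax": 0,"ay": 0,"az": 0,"gripper": 0.3},{"tx": 0,"ty": 0.37,"tz": 0.5,"ax": 0,"ay": 0,"az": 0,"gripper": 0.3},{"tx": 0,"ty": 0.37,"tz": 0.5,"ax": 0,"ay": 0,"az": 0,"gripper": 0.3}])

```text
clock: 7.68
tcp_pos: [0.5075, 0.068, 0.1872]
ee_rot: [-1.95, -2.45, 0.013]
wrist_force: [-0.4, -0.1, 0.4]
width: 0.0542
```

Request:
play_rows(force=40, moves=[{"tx": 0,"ty": 0,"tz": 0,"ax": 0,"ay": 0,"az": 0,"gripper": 0.2},{"tx": 0,"ty": 0,"tz": 0,"ax": 0,"ay": 0,"az": 0,"gripper": 0.2},{"tx": 0,"ty": 0,"tz": 0,"ax": 0,"ay": 0,"az": 0,"gripper": 0.2},{"tx": 0,"ty": 0,"tz": 0,"ax": 0,"ay": 0,"az": 0,"gripper": 0.2},{"tx": 0,"ty": 0,"tz": 0,"ax": 0,"ay": 0,"az": 0,"gripper": 0.2}])

```text
clock: 8.1
tcp_pos: [0.5074, 0.068, 0.1872]
ee_rot: [-1.95, -2.45, 0.013]
wrist_force: [-0.5, -0.4, -0.7]
width: 0.0473
```

Request:
play_rows(moves=[{"tx": 0,"ty": 0,"tz": -0.15,"ax": 0,"ay": 0,"az": 0,"gripper": 0.2},{"tx": 0,"ty": 0,"tz": -0.3,"ax": 0,"ay": 0,"az": 0,"gripper": 0.2},{"tx": 0,"ty": 0,"tz": -0.42,"ax": 0,"ay": 0,"az": 0,"gripper": 0.2},{"tx": 0,"ty": 0,"tz": -0.42,"ax": 0,"ay": 0,"az": 0,"gripper": 0.2},{"tx": 0,"ty": 0,"tz": -0.42,"ax": 0,"ay": 0,"az": 0,"gripper": 0.2}])

```text
clock: 8.52
tcp_pos: [0.5077, 0.068, 0.1798]
ee_rot: [-1.952, -2.453, 0.017]
wrist_force: [-15.9, -5.1, 44.7]
width: 0.0471
```

At the stop: 7.4 mm down at 45 N. I'll ease the push to about 20 N and turn anticlockwise.

Request:
play_rows(moves=[{"tx": 0,"ty": 0,"tz": -0.08,"ax": 0,"ay": 0,"az": 0,"gripper": 0.2},{"tx": 0,"ty": 0,"tz": -0.08,"ax": 0,"ay": 0,"az": 6,"gripper": 0.2},{"tx": 0,"ty": 0,"tz": -0.08,"ax": 0,"ay": 0,"az": 12,"gripper": 0.2},{"tx": 0,"ty": 0,"tz": -0.08,"ax": 0,"ay": 0,"az": 18,"gripper": 0.2},{"tx": 0,"ty": 0,"tz": -0.08,"ax": 0,"ay": 0,"az": 24,"gripper": 0.2},{"tx": 0,"ty": 0,"tz": -0.08,"ax": 0,"ay": 0,"az": 30,"gripper": 0.2},{"tx": 0,"ty": 0,"tz": -0.08,"ax": 0,"ay": 0,"az": 36,"gripper": 0.2}])

```text
clock: 9.1
tcp_pos: [0.5093, 0.069, 0.1801]
ee_rot: [1.094, 2.944, -0.017]
wrist_force: [-3.6, 0.7, 18.8]
width: 0.0472
```

Request:
play_rows(moves=[{"tx": 0,"ty": 0,"tz": -0.08,"ax": 0,"ay": 0,"az": 5,"gripper": 0.2},{"tx": 0,"ty": 0,"tz": -0.08,"ax": 0,"ay": 0,"az": 10,"gripper": 0.2},{"tx": 0,"ty": 0,"tz": -0.08,"ax": 0,"ay": 0,"az": 15,"gripper": 0.2},{"tx": 0,"ty": 0,"tz": -0.08,"ax": 0,"ay": 0,"az": 20,"gripper": 0.2},{"tx": 0,"ty": 0,"tz": -0.08,"ax": 0,"ay": 0,"az": 26,"gripper": 0.2},{"tx": 0,"ty": 0,"tz": -0.08,"ax": 0,"ay": 0,"az": 26,"gripper": 0.2}])

```text
clock: 9.6
tcp_pos: [0.5088, 0.0689, 0.18]
ee_rot: [0.397, 3.114, -0.02]
wrist_force: [-9.2, -3.0, 25.0]
width: 0.0476
```

Run:
```python
from h import *
s=manip.state();print(s['moment'],s['wrist_force'],s['ee_rot'],2*np.arctan2(s['ee_rot'][1],s['ee_rot'][0]),s['tcp_pos'],s['qpos'])
```

```text
[-0.77314239  2.19594938  0.10682966] [-9.24608378 -2.95608218 24.98278569] [ 0.39696421  3.11374695 -0.02041143] 2.8879854626857426 [0.50875366 0.06893874 0.17996711] [ 0.55064163  0.46121553 -0.94664149  1.92183458  0.46161243  0.99261981
  0.70748703]
```

The tool has turned 1.09 rad. Now a gentle lift, watching the force.

Request:
play_rows(moves=[{"tx": 0,"ty": 0,"tz": 0.1,"ax": 0,"ay": 0,"az": 0,"gripper": 0.2},{"tx": 0,"ty": 0,"tz": 0.2,"ax": 0,"ay": 0,"az": 0,"gripper": 0.2},{"tx": 0,"ty": 0,"tz": 0.3,"ax": 0,"ay": 0,"az": 0,"gripper": 0.2},{"tx": 0,"ty": 0,"tz": 0.4,"ax": 0,"ay": 0,"az": 0,"gripper": 0.2},{"tx": 0,"ty": 0,"tz": 0.5,"ax": 0,"ay": 0,"az": 0,"gripper": 0.2}])

```text
clock: 10.02
tcp_pos: [0.5085, 0.0688, 0.1947]
ee_rot: [0.397, 3.115, -0.021]
wrist_force: [-0.4, -0.5, -0.7]
width: 0.0473
```

Request:
play_rows(moves=[{"tx": 0,"ty": 0,"tz": 0.2,"ax": 0,"ay": 0,"az": 0,"gripper": 0.2},{"tx": 0,"ty": 0,"tz": 0.4,"ax": 0,"ay": 0,"az": 0,"gripper": 0.2},{"tx": 0,"ty": 0,"tz": 0.7,"ax": 0,"ay": 0,"az": 0,"gripper": 0.2},{"tx": 0,"ty": 0,"tz": 1.0,"ax": 0,"ay": 0,"az": 0,"gripper": 0.2},{"tx": 0,"ty": 0,"tz": 1.3,"ax": 0,"ay": 0,"az": 0,"gripper": 0.2},{"tx": 0,"ty": 0,"tz": 1.6,"ax": 0,"ay": 0,"az": 0,"gripper": 0.2},{"tx": 0,"ty": 0,"tz": 1.8,"ax": 0,"ay": 0,"az": 0,"gripper": 0.2},{"tx": 0,"ty": 0,"tz": 1.8,"ax": 0,"ay": 0,"az": 0,"gripper": 0.2},{"tx": 0,"ty": 0,"tz": 1.8,"ax": 0,"ay": 0,"az": 0,"gripper": 0.2}])

```text
clock: 10.77
tcp_pos: [0.5086, 0.0687, 0.2491]
ee_rot: [0.398, 3.114, -0.021]
wrist_force: [0.1, 0.0, -0.8]
width: 0.0469
```

Run:
```python
from h import *
d=grab('scene');cv2.imwrite('pics/s5.png',cv2.resize(d['frame'][90:270,250:430],None,fx=3,fy=3,interpolation=2))
W=cloud(d);w=W[150:225,300:380].reshape(-1,3)
for y0 in np.arange(-.02,.16,.02):
    q=w[(w[:,1]>y0)&(w[:,1]<y0+.02)&(w[:,0]>.55)&(w[:,0]<.6)];print(round(y0,2),len(q),np.nanpercentile(q[:,2],[10,50,90]).round(4) if len(q) else '')
print(manip.state()['qd'].round(4))
```

```text
-0.02 55 [0.1131 0.1471 0.1729]
0.0 108 [0.1676 0.1726 0.1745]
0.02 104 [0.1637 0.172  0.1739]
0.04 162 [0.14   0.1705 0.174 ]
0.06 162 [0.1361 0.1688 0.1739]
0.08 159 [0.1336 0.1654 0.1742]
0.1 166 [0.1285 0.162  0.173 ]
0.12 159 [0.1217 0.157  0.1705]
0.14 171 [0.1193 0.1551 0.1717]
[-0.0032  0.0087  0.0047  0.0066  0.0004 -0.0005 -0.0004]
```

View pics/s5.png

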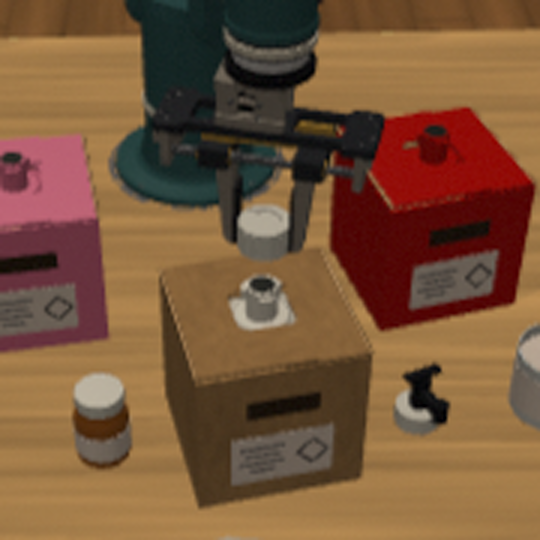

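The cap is held level at crop (265,232), above the open neck at (262,290). Both flaps are flat, with their tops reading 0.172–0.174 m, and the bystanders in view are still standing. I'm handing in.

```bash
python3 -c "
from bench import order
print(order.job_done())"
```

```text
the job is handed in; nothing more can be done
None
```

I folded the short flap flat, then the long flap over it. I pressed the cap to its stop, turned it anticlockwise about 1.09 rad while pressed, and lifted it straight up. The job was handed in at about 10.8 s on the robot's clock.

**Last checks:**
- The gripper held the cap at 46.9 mm opening with the 40 N grip setting. In the picture the cap was level over the open neck.
- The wrist force was about 0. I reckon the cap's underside is about 48 mm above the mouth, worked out from the lift rather than measured.
- The upper faces of the flaps read 0.172–0.174 m, against 0.1715 m expected.
- The jar and tap beside the carton stood where they were. The other bystanders were outside that last crop, except part of the wax tin, so I did not check them again; the arm came near none of them.

**One thing out of line:** the first press briefly reached 45 N at the wrist. That was through the fingers on the cap, not the arm or gripper body, and I eased it to about 20–25 N before turning. No check failed.

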